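# Finish the crossed-slat riser and set the slide box on it

## Robot

A 7-joint arm with a two-finger parallel gripper is mounted at the origin on the work surface. World frame = base frame: x ahead of the robot, y to its left, z up, the work surface at z = 0. Lengths are in m, angles in rad, forces in N, time in s.
With the tool pointing down it reaches from about 0.425 to 0.925 m from the base axis. Payload 6.8 kg.
Tool frame: the origin (TCP) lies between the finger pads; the fingertips stand 14 mm ahead of it and the grasp point (between the pads) lies 5 mm behind it; z points along the fingers, y is the line along which they close (so a half turn about z gives the same grasp; the last joint's range is limited). The gripper opens to 85 mm and grips with 20 to 120 N. Pads are 22 mm wide; open, the fingers measure 114 mm over their backs; the gripper's body (76 mm by 85 mm) begins 54 mm behind the grasp point. The pads swing forward as they close: fully open they stand 13 mm farther back than shut.
Start: joints at [-1.286, 0.477, 0.022, 1.555, -0.011, 1.109, -0.083], TCP at [0.258, 0.624, 0.245] pointing down, gripper open.
Joint ranges: [-2.96, 2.96], [-0.34, 2.1], [-1.41, 1.46], [0.24, 2.44], [-1.37, 4.51], [0.17, 1.92], [-2.96, 2.96]. Speed limits (rad/s): [2.39, 2.39, 3.14, 3.14, 3.14, 3.14, 3.14].

## Interface

Orientations are given as a rotation vector (axis times angle).
In Python, from bench import r, eyes, ticket gives the robot as it stands. The module is installed in compiled form; this text tells all that it offers.
- The arm moves only by the tool arm_command, never from a script. Its argument "plan" is text: rows parted by semicolons, each of 4 numbers parted by spaces: the shift along the tool's x, y, z in m, then the turn about the tool's z in degrees. In form: tx ty tz yaw; .... A call has 1 to 20 rows; each row shifts and turns the commanded pose from where the row before left it, along the tool's axes as they then stand; what a row does not reach is not made up. A row lasts 1/8 s, in which the tool goes at most 62.5 mm and 10.7 degrees, less where a joint would pass 70% of its speed; a pose out of reach is approached as far as the arm can. A call is refused whole if a number of a shift passes 0.0625 or a number of a turn 10.7, either way. A call with a gripper value outside its range is refused whole. "hand" is the closure, from -1 (fully open) to 1 (shut), set as the call begins (left out, the last holds). The fingers move at their own pace and stop on an object; "grip_force" is the grip in N (left out, the last holds). Time passes only in rows, so rows that do not move let the fingers close. It gives the time, the measured TCP pose, the force, the opening and the grip force at its end, in the units of the state.
- r.get_obs(): the state, without advancing time (a new reading comes with each control period).
- eyes.grab_frame(name): name is "scene" or "top"; returns (picture, depth): 400x640x3 uint8, red, green, blue; 400x640 float32, m along the optical axis (not along the pixel's ray), 0 where there is no reading.
- eyes.calibration(name): a dict with "fov_y" (degrees; the focal length in pixels is half the picture's height over the tangent of half this angle, whatever the lens; pixels are square), "cx", "cy" (the principal point, pixels), "origin" and "attitude" of the camera in the world. Camera axes: x right, y up, looking along -z (the intrinsics and any distortion apply to the point x, -y, -z); pixel columns grow to the right and rows downward; lengths in m; the calibration is good to about 2 mm. A picture is of the moment at which its call begins. calibration takes no time and is no camera call.
- ticket.hand_in(): hands the job in; it is judged then, once.
The state is a dict: "clock": time; "joints": joint angles; "qvel": joint speeds; "tau": joint torques, N m; "tcp_pos": TCP position; "orientation": TCP orientation; "contact_force": force on the tool from outside, world axes, zero at the start; "moment": the same for the moment, N m; "grip_width": finger opening in m; "gripper_force": force on a finger pad.
Only numpy, scipy, OpenCV 4.12 (cv2) and the standard library are available. Lean on these libraries where they do the work, as an engineer would, in place of code of your own. Each camera call takes 0.05 s, during which the arm holds its last target. There are 200 camera calls.

## Task

Build the next layer of the slat riser on the black mat: take the two wooden slats from the sloping rack and lay them flat and square across the pair already on the mat, one towards each end of that pair, so that each rests evenly on both. With those in place, set the closed grey slide box centred and square on top, its long side reaching from one upper slat to the other. Set everything down gently rather than dropping it, do not shift the lower pair, and leave everything else on the bench where it stands.

Things in the scene. Friction and masses are not known exactly. Their poses are not given: they have to be found in the camera images.
- slat_a: Loose plain beech slat, 130 x 26 x 18 mm (x length, y width, z thickness), 45 g, lying at the start on the sloping rack, lengthwise up the slope, its lower end against the rack's lip. Origin at the middle of the solid. x points uphill at the start (30 degrees above level), z is normal to the slope.
- slat_b: Second slat, identical to slat_a, beside it on the rack (about 110 mm between the two centres; bare rack face between and beside them). Same axes.
- low_slat_a: Lower layer: an identical loose slat lying flat on the mat along the mat's x, its centre about 42 mm from the mat's centre towards +y. Origin at the middle of the solid, x along its length, z up.
- low_slat_b: Lower layer: the other slat on the mat, parallel, about 42 mm from the mat's centre towards -y. Same axes. The top faces of the lower pair are 21 mm above the bench.
- mat: Fixed black rubber mat, 190 x 190 mm, 3 mm thick, flat on the bench. Origin at the centre of its underside (bench level), z up, x along the lower slats, y across them. The riser is centred on it.
- rack: Fixed white drying rack with a flat sloping face, 250 mm wide (y) and 164 mm up the slope, rising at 30 degrees from its front (-x, the robot's side, low edge about 19 mm high) to its back (high edge about 101 mm high). A lip 10 mm high runs along the low edge. Origin at bench level under the middle of the face, which is 60 mm high there.
- slide_box: Closed grey plastic slide box with a paper label without writing on its lid and a black seam round it, 130 (x) x 56 (y) x 40 (z) mm, about 0.25 kg, loose on the bench. Origin at the centre of its underside, z up.
- petri_dish: Bystander: closed clear Petri dish, 92 mm across, 16 mm high. Origin at the centre of its underside.
- amber_bottle: Bystander: amber bottle with black cap, 40 mm across, 95 mm high. Origin at the centre of its underside.
- battery: Bystander: upright black flat battery, 62 (x) x 22 (y) x 67 (z) mm. Origin at the centre of its underside.
- beaker: Bystander: small glass beaker, 64 mm across, 75 mm high. Origin at the centre of its underside.
- eyepiece: Bystander: black microscope eyepiece standing on its narrow end, 38 mm across, 56 mm high. Origin at the centre of its underside.
- brush: Bystander: small dusting brush lying flat, 170 mm long along its x.
Mind the look-alikes: they are no part of the job. What is shaped like the slat_b but orange or turquoise is not meant. Leave any blue look-alike of the slat_a alone.

How it is judged:
At the end, for the whole second after the job is handed in: Both slats flat across the lower pair (within 0.2 rad of square), one each side, centres 24 to 66 mm from the mat's centre along its x, within 25 mm across; box level on them, within 22 mm of the centre along each axis and 0.2 rad of the mat's x; lower slats moved under 20 mm; all at rest (z of slat_a in the frame of mat between 0.026 and 0.035 m and y of slat_a in the frame of mat between -0.025 and 0.025 m and angle between the x axis of each of slat_a, slat_b and the y axis of mat, either way round below 0.2 rad and angle between the z axis of each of slat_a, slat_b and the z axis of mat, either way round below 0.08 rad and linear speed of each of slat_a, slat_b, slide_box below 0.02 m/s and z of slat_b in the frame of mat between 0.026 and 0.035 m and y of slat_b in the frame of mat between -0.025 and 0.025 m and ((x of slat_a in the frame of mat between 0.024 and 0.066 m and x of slat_b in the frame of mat between -0.066 and -0.024 m) or (x of slat_b in the frame of mat between 0.024 and 0.066 m and x of slat_a in the frame of mat between -0.066 and -0.024 m)) and z of slide_box in the frame of mat between 0.035 and 0.044 m and x of slide_box in the frame of mat between -0.022 and 0.022 m and y of slide_box in the frame of mat between -0.022 and 0.022 m and angle between the x axis of slide_box and the x axis of mat, either way round below 0.2 rad and angle between slide_box's own z axis and vertical below 0.08 rad and distance of each of low_slat_a, low_slat_b from where it was at the start of the episode below 0.02 m); the robot touches nothing.
It fails at once if slat_a dropped or flung (falling free faster than 0.45 m/s, a drop of about 10 mm) (contact force between slat_a and the fingers below 0.05 N and linear speed of slat_a above 0.45 m/s).
It fails at once if slat_b dropped or flung (falling free faster than 0.45 m/s, a drop of about 10 mm) (contact force between slat_b and the fingers below 0.05 N and linear speed of slat_b above 0.45 m/s).
It fails at once if slide_box dropped or flung (falling free faster than 0.45 m/s, a drop of about 10 mm) (contact force between slide_box and the fingers below 0.05 N and linear speed of slide_box above 0.45 m/s).
It fails at once if a bystander moved more than 30 mm (distance of any of petri_dish, amber_bottle, battery, beaker, eyepiece, brush from where it was at the start of the episode above 0.03 m).
It also fails if it takes over 70 s, if anything falls off the work surface, if the arm or the gripper's body presses on something with over 40 N, if the wrist force passes 120 N, or if a joint passes its speed limit or range.

## Working session

There is one attempt and no reset: what is moved stays moved. The work goes in short steps, Python scripts to look and compute and a tool call to move; the robot and the scene stay as the last step left them, time stands still between calls to the robot, and variables do not carry over. Pictures are saved under pics/ and viewed, at most 10 in all, crops included, and the job is handed in when it is done.

Besides the shell and the picture viewer there is one more tool, called after "Request:" as a command line: name --argument value ..., lists and objects as JSON in quotes. arm_command: Moves the arm, as the interface text tells. Its arguments: {"type":"object","properties":{"plan":{"type":"string"},"hand":{"type":"number"},"grip_force":{"type":"number"}},"required":["plan"]}

```bash
mkdir -p pics; ls
python3 - <<'E'
from bench import r,eyes,ticket
import cv2,numpy as np
o=r.get_obs();print({k:np.round(v,3).tolist() for k,v in o.items()})
for n in("scene","top"):
    print(n,eyes.calibration(n))
    p,d=eyes.grab_frame(n);np.savez(n+'0.npz',p=p,d=d);cv2.imwrite(f'pics/{n}0.png',p[:,:,::-1]);print((d>0).mean())
E
```

```text
pics
{'clock': 0.0, 'joints': [-1.286, 0.478, 0.022, 1.556, -0.012, 1.109, -0.083], 'qvel': [0.001, 0.001, 0.0, -0.0, -0.001, 0.001, -0.0], 'tau': [0.001, -59.646, 1.608, -28.119, 0.012, 0.009, 0.0], 'tcp_pos': [0.258, 0.623, 0.244], 'orientation': [-0.613, -3.081, 0.003], 'contact_force': [0.373, -0.027, -0.562], 'moment': [-0.081, 0.031, 0.01], 'gripper_force': 0.0, 'grip_width': 0.086}
scene {'fov_y': 44.20337344310747, 'cx': 321.759121411333, 'cy': 203.8073803669699, 'origin': array([0.98043356, 0.68849912, 1.12601289]), 'attitude': array([0.27490257, 0.81366015, 2.4288903 ])}
0.9960390625
top {'fov_y': 48.95982290391706, 'cx': 316.73081094212324, 'cy': 194.47361671421012, 'origin': array([0.27032957, 0.05958302, 1.38288051]), 'attitude': array([ 0.13433872, -0.12426903, -1.55459388])}
0.99608984375
```

View pics/scene0.png

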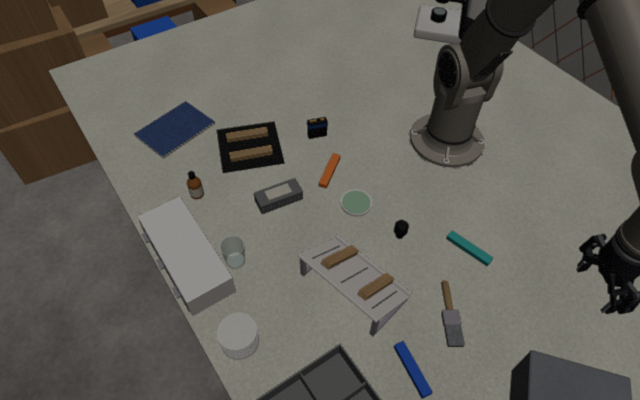

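View pics/top0.png

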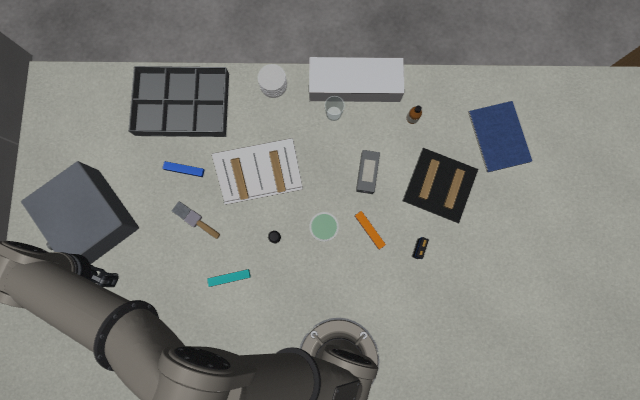

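The scene view shows the mat with its lower pair at (250,146), the box at (278,194), and the rack slats at (340,256) and (376,286). In the top view these are the mat at (440,185), the box at (368,171), and the rack slats at (239,178) and (278,171).

```bash
cat > h.py <<'E'
import numpy as np,cv2
from scipy.spatial.transform import Rotation as R
from bench import r,eyes,ticket
def cam(n):
    c=eyes.calibration(n);return 200/np.tan(np.radians(c['fov_y']/2)),c['cx'],c['cy'],c['origin'],R.from_rotvec(c['attitude']).as_matrix()
def ray(n,uv):
    f,cx,cy,o,A=cam(n);uv=np.atleast_2d(uv).astype(float)
    return o,np.c_[(uv[:,0]-cx)/f,-(uv[:,1]-cy)/f,-np.ones(len(uv))]@A.T
def plane(n,uv,z):
    o,d=ray(n,uv);return o+d*((z-o[2])/d[:,2])[:,None]
def world(n,d):     # depth image -> world points image
    v,u=np.mgrid[:400,:640];o,k=ray(n,np.c_[u.ravel(),v.ravel()])
    return (o+k*d.ravel()[:,None]).reshape(400,640,3)
def tri(ua,ub):     # scene px, top px -> point, gap
    o1,d1=ray('scene',ua);o2,d2=ray('top',ub);d1,d2=d1[0],d2[0]
    s=np.linalg.lstsq(np.c_[d1,-d2],o2-o1,rcond=None)[0];p,q=o1+s[0]*d1,o2+s[1]*d2
    return (p+q)/2,np.linalg.norm(p-q)
def rect(P):        # xy centre, size, long axis angle deg in (-90,90]
    (c,s,a)=cv2.minAreaRect((P[:,:2]*1000).astype(np.float32))
    if s[0]<s[1]:s=s[::-1];a+=90
    return np.round(c,1),np.round(s,1),round((a+90)%180-90,1)
def blobs(p,lo,hi,box,amin=60):
    m=cv2.inRange(cv2.cvtColor(p,cv2.COLOR_RGB2HSV),lo,hi);k=np.zeros_like(m);x0,y0,x1,y1=box;k[y0:y1,x0:x1]=m[y0:y1,x0:x1]
    n,l,s,c=cv2.connectedComponentsWithStats(k)
    return [(l==i,c[i],s[i,4]) for i in range(1,n) if s[i,4]>amin]
def snap(n):
    return eyes.grab_frame(n)
E
python3 - <<'E'
from h import *
np.set_printoptions(suppress=True,precision=4)
roi={'scene':{'rack':(300,235,412,325),'mat':(215,120,285,172)},'top':{'rack':(210,138,304,206),'mat':(402,147,480,224)}}
C={}
for n in('scene','top'):
    z=np.load(n+'0.npz');p,d=z['p'],z['d'];W=world(n,d)
    hsv=cv2.cvtColor(p,cv2.COLOR_RGB2HSV)
    print(n,'bench z',np.median(W[330:340,520:530,2]) if n=='top' else np.median(W[60:80,330:360,2]))
    for k,b in roi[n].items():
        for m,c,a in blobs(p,(8,70,50),(25,255,255),b):
            P=W[m];C[n,k]=C.get((n,k),[])+[c]
            print(n,k,c,a,'mean',np.median(P,0),'zq',np.percentile(P[:,2],[5,50,95]),rect(P[P[:,2]>np.percentile(P[:,2],95)-.006] if k=='mat' else P))
    x0,y0,x1,y1=roi[n]['mat'];m=np.zeros((400,640),bool);m[y0:y1,x0:x1]=p[y0:y1,x0:x1].max(2)<45
    k=max(blobs(p,(0,0,0),(180,255,45),roi[n]['mat']),key=lambda t:t[2])[0];q=np.argwhere(k)[:,::-1]
    print(n,'mat',rect(plane(n,q,.003)))
    b=(345,140,390,200) if n=='top' else (245,172,312,218)
    x0,y0,x1,y1=b;w=W[y0:y1,x0:x1].reshape(-1,3);T=w[w[:,2]>.033]
    print(n,'box top',len(T),np.median(T[:,2]),rect(T))
    print('box rgb',p[(y0+y1)//2,(x0+x1)//2])
for k in('rack','mat'):
  for a in C['scene',k]:
    for b in C['top',k]: print(k,tri(a,b))
E
```

```text
scene bench z 0.0012102754777366664
scene rack [339.173  256.5674] 393 mean [0.5704 0.1985 0.0776] zq [0.0423 0.0776 0.1017] (array([768. , 407.1]), array([700.1,  84.2]), 46.1)
scene rack [375.2554 285.9403] 419 mean [0.5478 0.3126 0.0788] zq [0.0443 0.0788 0.1031] (array([747.5, 468.1]), array([637.6,  68.6]), 37.3)
scene mat [246.5944 133.8597] 392 mean [ 0.5259 -0.3583  0.0209] zq [0.0069 0.0209 0.0266] (array([776.6, 140.4]), array([1162.8,  126.3]), 63.4)
scene mat [250.705  152.6595] 417 mean [ 0.5558 -0.2793  0.021 ] zq [0.007  0.021  0.0258] (array([735. , 206.7]), array([1073.7,  128.5]), 69.8)
scene mat (array([ 538.5, -322.3]), array([186.2, 185.9]), 68.3)
scene box top 796 0.04130133346382758 (array([737.8, 293.6]), array([916.9, 137. ]), 66.9)
box rgb [127 124 115]
top bench z -0.00027139460720837505
top rack [277.0155 170.8975] 322 mean [0.5606 0.1915 0.0715] zq [0.0422 0.0715 0.0999] (array([560.3, 191.7]), array([117.1,  23.9]), 11.9)
top rack [239.2332 178.0175] 343 mean [0.5369 0.3062 0.072 ] zq [0.0418 0.072  0.0994] (array([536.2, 306.7]), array([118.5,  24.6]), 
[... 365 characters left out ...]
ox top 732 0.03948791565835408 (array([446.3, -44.8]), array([401.6,  78.6]), -19.6)
box rgb [163 162 153]
rack (array([0.563 , 0.1921, 0.0612]), np.float64(0.0018170238073511105))
rack (array([0.5589, 0.2611, 0.1397]), np.float64(0.09698077383797488))
rack (array([0.5443, 0.2415, 0.0003]), np.float64(0.10603342523409669))
rack (array([0.5391, 0.3077, 0.0613]), np.float64(0.0013659702242509036))
mat (array([ 0.5474, -0.2762,  0.0914]), np.float64(0.028653006447079816))
mat (array([ 0.5232, -0.3642,  0.0121]), np.float64(0.00028045653418005647))
mat (array([ 0.5527, -0.2861,  0.0119]), np.float64(5.868098954387801e-05))
mat (array([ 0.5276, -0.3789, -0.0764]), np.float64(0.03250163533079566))
```

Run:
```python
from h import *
np.set_printoptions(suppress=True,precision=4)
roi={'scene':{'rack':(300,235,412,325),'mat':(215,120,285,172)},'top':{'rack':(210,138,304,206),'mat':(402,147,480,224)}}
S=lambda n:np.load(n+'0.npz')
for n in('scene','top'):
    p,d=S(n)['p'],S(n)['d'];W=world(n,cv2.medianBlur(d,3))
    for k,b in roi[n].items():
        for m,c,a in blobs(p,(8,70,50),(25,255,255),b):
            P=W[m];P=P[np.linalg.norm(P-np.median(P,0),axis=1)<.1]
            if k=='mat':P=P[P[:,2]>.015]
            t=P[:,:2]-P[:,:2].mean(0);u=np.linalg.svd(t,full_matrices=False)[2][0];
            s=np.polyfit(t@u,P[:,2],1)
            print(n,k,'mean',P.mean(0),'yaw',np.degrees(np.arctan2(u[1],u[0]))%180,'slope',np.degrees(np.arctan(s[0])),rect(P))
    b=(345,140,390,200) if n=='top' else (245,172,312,218)
    x0,y0,x1,y1=b;w=W[y0:y1,x0:x1].reshape(-1,3);T=w[(w[:,2]>.034)&(w[:,2]<.046)];T=T[np.linalg.norm(T-np.median(T,0),axis=1)<.08]
    print(n,'box',T.mean(0),rect(T))
o=r.get_obs();print(R.from_rotvec(o['orientation']).as_matrix())
```

```text
scene rack mean [0.5685 0.198  0.0753] yaw 11.1549539097443 slope 28.193133178915225 (array([561.2, 194. ]), array([122.7,  24.5]), 11.4)
scene rack mean [0.545  0.3125 0.0761] yaw 11.295866847755818 slope 28.089691752027743 (array([539.5, 309.6]), array([116.9,  24.4]), 11.9)
scene mat mean [ 0.526  -0.3602  0.0216] yaw 159.55634838154137 slope -0.025224662784963322 (array([ 524.4, -363.2]), array([129.1,  31.9]), -21.1)
scene mat mean [ 0.5555 -0.2819  0.0214] yaw 160.1063485871395 slope -0.01479091658796266 (array([ 554.4, -284.7]), array([128.7,  29.8]), -19.2)
scene box [ 0.5764 -0.087   0.0409] (array([574. , -90.2]), array([131.6,  58.7]), -8.9)
top rack mean [0.5598 0.1916 0.0714] yaw 11.75777060579884 slope -29.28841477736866 (array([560.4, 191.9]), array([116.9,  24. ]), 12.0)
top rack mean [0.5363 0.3062 0.0714] yaw 11.786606604548695 slope -29.270401410458764 (array([536.6, 306.8]), array([116.7,  24.6]), 11.6)
top mat mean [ 0.5521 -0.2836  0.02  ] yaw 160.68858411338155 slope 0.14942333634861882 (array([ 552.8, -284.2]), array([129. ,  26.6]), -19.5)
top mat mean [ 0.5211 -0.3609  0.0204] yaw 159.59651754143505 slope -0.6657282199625439 (array([ 523.3, -362. ]), array([129.3,  27.2]), -20.0)
top box [ 0.5712 -0.0895  0.0393] (array([572.3, -89.8]), array([130.5,  55.8]), -8.8)
[[-0.9238  0.3828 -0.0005]
 [ 0.3828  0.9238 -0.0016]
 [-0.0001 -0.0016 -1.    ]]
```

Request:
arm_command --plan "-0.038 -0.0185 0 0;-0.038 -0.0185 0 0;-0.038 -0.0185 0 0;-0.038 -0.0185 0 0;-0.038 -0.0185 0 0;-0.038 -0.0185 0 0;-0.038 -0.0185 0 0;-0.038 -0.0185 0 0;-0.038 -0.0185 0 0;-0.038 -0.0185 0 0;0 0 0 10.4;0 0 0 10.4;0 0 0 10.4;0 0 0 10.4;0 0 0 10.4;0 0 0 10.4;0 0 0 10.4;0 0 0 10.4;0 0 0 10.4;0 0 0 10.4" --hand -1 --grip_force 25

```text
clock: 2.6
tcp_pos: [0.5383, 0.3072, 0.2449]
orientation: [2.809, 1.406, -0.001]
contact_force: [0.0, -0.9, -0.2]
grip_width: 0.0851
gripper_force: 0.0
```

Request:
arm_command --plan "0 0 0.02 10.4;0 0 0.02 10.4;0 0 0.02 10.4;0 0 0.02 10.4;0 0 0 0;0 0 0 0"

```text
clock: 3.35
tcp_pos: [0.5389, 0.3073, 0.1658]
orientation: [-3.124, -0.331, -0.001]
contact_force: [0.1, -0.4, 0.2]
grip_width: 0.0855
gripper_force: 0.0
```

```bash
cat >> h.py <<'E'
def go(x,y,z,ya):   # ya: wanted world angle (deg) of tool y
    o=r.get_obs();M=R.from_rotvec(o['orientation']).as_matrix();d=np.array([x,y,z])-o['tcp_pos']
    a=np.degrees(np.arctan2(M[1,1],M[0,1]));t=-(((ya-a)+180)%360-180)
    M2=M@R.from_euler('z',t,degrees=True).as_matrix()
    print('t',round(o['clock'],2),'tcp',o['tcp_pos'].round(4),'yang',round(a,2),'q7',round(o['joints'][6],2),'q',o['joints'].round(2),'F',o['contact_force'].round(1),'w',round(o['grip_width'],4))
    print('turn',round(t,2),'before-turn shift',(M.T@d).round(4),'after-turn shift',(M2.T@d).round(4))
E
python3 -c "
from h import *
go(.538,.308,.074,-78.2)"
```

```text
t 3.35 tcp [0.5389 0.3073 0.1658] yang -77.91 q7 -1.62 q [-1.09  0.55  0.66  1.8  -0.41  0.93 -1.62] F [ 0.1 -0.4  0.2] w 0.0855
turn 0.29 before-turn shift [-0.0008 -0.0008  0.0918] after-turn shift [-0.0008 -0.0008  0.0918]
```

Request:
arm_command --plan "0 -0.001 0.025 0.3;0 0 0.025 0;0 0 0.02 0;0 0 0.012 0;0 0 0.006 0;0 0 0.003 0;0 0 0 0;0 0 0 0"

```text
clock: 4.35
tcp_pos: [0.5387, 0.3084, 0.0748]
orientation: [-3.125, -0.317, -0.001]
contact_force: [-0.7, 0.6, 0.5]
grip_width: 0.0856
gripper_force: 0.0
```

Request:
arm_command --plan "0 0 0 0;0 0 0 0;0 0 0 0;0 0 0 0;0 0 0 0;0 0 0 0;0 0 0 0;0 0 0 0" --hand 1

```text
clock: 5.35
tcp_pos: [0.5385, 0.3082, 0.0745]
orientation: [-3.125, -0.317, -0.0]
contact_force: [-1.0, -0.9, 3.8]
grip_width: 0.0253
gripper_force: 25.7
```

Request:
arm_command --plan "0 0 -0.005 0;0 0 -0.015 0;0 0 -0.03 0;0 0 -0.035 0;0 0 -0.035 0;-0.0018 0.0332 0 0;-0.0018 0.0332 0 0;-0.0018 0.0332 0 0;-0.0018 0.0332 0 0;-0.0018 0.0332 0 0;-0.0018 0.0332 0 0;-0.0018 0.0332 0 0;-0.0018 0.0332 0 0;0 0 0.03 0;0 0 0.03 0;0 0 0 0;0 0 0 0"

```text
clock: 7.48
tcp_pos: [0.5784, 0.045, 0.1357]
orientation: [3.126, 0.317, 0.002]
contact_force: [1.1, 0.2, -0.8]
grip_width: 0.0254
gripper_force: 25.1
```

```bash
python3 -c "
from h import *
go(.58,.045,.021,-78.2)
p,d=snap('scene');cv2.imwrite('pics/s1.png',cv2.resize(p[120:320,230:500],None,fx=2.9,fy=2.9)[:,:,::-1])"
```

```text
t 7.47 tcp [0.5784 0.045  0.1357] yang -78.41 q7 -1.16 q [-0.68  0.53  0.66  1.92 -0.43  0.84 -1.16] F [ 1.1  0.2 -0.8] w 0.0254
turn -0.21 before-turn shift [0.0014 0.0003 0.1147] after-turn shift [0.0014 0.0003 0.1147]
```

View pics/s1.png

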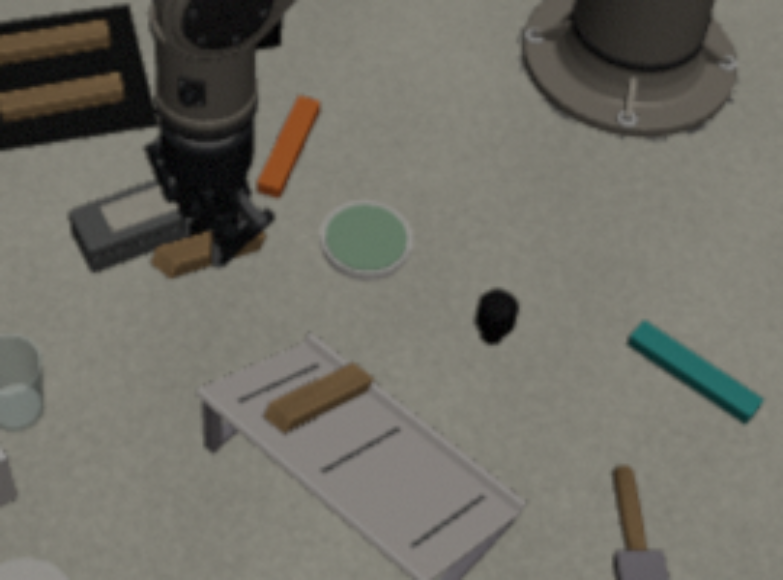

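The slat is held tilted at crop (210,250), with free bench beneath it and the other slat untouched. Next I press it flat on the bench.

Request:
arm_command --plan "0 0 0.025 0;0 0 0.025 0;0 0 0.02 0;0 0 0.005 0;0 0 0.005 0;0 0 0.004 0;0 0 0.004 0;0 0 0.004 0" --grip_force 20

```text
clock: 8.52
tcp_pos: [0.5807, 0.0455, 0.044]
orientation: [-3.125, -0.317, -0.01]
contact_force: [4.0, 1.0, 6.2]
grip_width: 0.0254
gripper_force: 26.0
```

Request:
arm_command --plan "0 0 0.004 0;0 0 0.004 0;0 0 0.004 0;0 0 0.004 0;0 0 0.003 0;0 0 0 0"

```text
clock: 9.28
tcp_pos: [0.5774, 0.0451, 0.023]
orientation: [-3.126, -0.317, 0.001]
contact_force: [1.8, 0.7, 3.1]
grip_width: 0.0254
gripper_force: 26.5
```

Request:
arm_command --plan "0 0 0.002 0;0 0 0.002 0;0 0 0 0"

```text
clock: 9.65
tcp_pos: [0.5775, 0.0451, 0.0191]
orientation: [3.126, 0.317, -0.001]
contact_force: [1.3, 1.1, 1.4]
grip_width: 0.0256
gripper_force: 26.6
```

Request:
arm_command --plan "0 0 0 0;0 0 0 0;0 0 0 0;0 0 0 0;0 0 0 0" --hand -0.2

```text
clock: 10.28
tcp_pos: [0.5776, 0.0451, 0.0193]
orientation: [-3.125, -0.317, 0.0]
contact_force: [-0.1, 0.6, -0.5]
grip_width: 0.051
gripper_force: 0.0
```

```bash
python3 -c "
from h import *
go(.58,.045,.018,-78.2)
for n,b in(('scene',(255,180,345,225)),('top',(290,140,345,205))):
    p,d=snap(n);W=world(n,d)
    for m,c,a in blobs(p,(8,70,50),(25,255,255),b):
        P=W[m];P=P[np.linalg.norm(P-np.median(P,0),axis=1)<.1];print(n,a,c.round(1),P.mean(0).round(3),np.percentile(P[:,2],[5,25,50,75,95]).round(3),rect(P))
    if n=='scene':cv2.imwrite('pics/s2.png',cv2.resize(p[150:250,240:400],None,fx=4,fy=4)[:,:,::-1])"
```

```text
t 10.28 tcp [0.5776 0.0451 0.0193] yang -78.41 q7 -1.05 q [-0.57  0.7   0.52  1.96 -0.57  0.63 -1.05] F [-0.1  0.6 -0.5] w 0.051
turn -0.21 before-turn shift [0.0023 0.0006 0.0013] after-turn shift [0.0023 0.0006 0.0013]
scene 77 [323.2 183.1] [ 0.438 -0.06   0.015] [0.005 0.01  0.016 0.02  0.022] (array([432.7, -66.2]), array([34.4, 27. ]), 40.1)
top 70 [328.8 186. ] [0.525 0.032 0.017] [0.012 0.016 0.017 0.019 0.021] (array([531.7,  33.1]), array([45.2, 22.1]), 0.9)
```

View pics/s2.png

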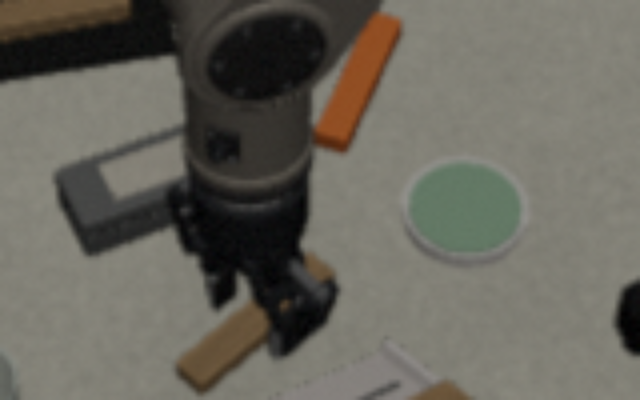

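The slat now lies flat on the bench, from crop (195,375) to (325,265), between the open fingers. I regrip it level and carry it to the mat's +x end.

Request:
arm_command --plan "0 0 0.001 0;0 0 0 0;0 0 0 0;0 0 0 0;0 0 0 0;0 0 0 0" --hand 1 --grip_force 30

```text
clock: 11.12
tcp_pos: [0.5777, 0.0451, 0.0183]
orientation: [3.126, 0.317, 0.0]
contact_force: [-0.2, -0.9, 0.6]
grip_width: 0.0249
gripper_force: 30.0
```

Request:
arm_command --plan "0 0 -0.01 0;0 0 -0.015 -9.7;0 0 -0.02 -9.7;0 0 -0.025 -9.7;0 0 -0.025 -9.7;0 0 -0.005 -9.7;0 0 0 -9.8;-0.036 0.0134 0 0;-0.036 0.0134 0 0;-0.036 0.0134 0 0;-0.036 0.0134 0 0;-0.036 0.0134 0 0;-0.036 0.0134 0 0;-0.036 0.0134 0 0;-0.036 0.0134 0 0;-0.036 0.0134 0 0;-0.036 0.0134 0 0;0 0 0.02 0;0 0 0.01 0;0 0 0 0"

```text
clock: 13.62
tcp_pos: [0.5794, -0.3368, 0.087]
orientation: [-2.571, -1.8, 0.001]
contact_force: [0.8, 0.8, -1.0]
grip_width: 0.0252
gripper_force: 29.9
```

```bash
python3 -c "
from h import *
go(.5803,-.3389,.039,-20)
print((R.from_rotvec(r.get_obs()['orientation']).as_matrix()[:,2]).round(4))"
```

```text
t 13.62 tcp [ 0.5794 -0.3368  0.087 ] yang -20.0 q7 0.33 q [ 0.19  0.67  0.36  1.7  -0.3   0.83  0.33] F [ 0.8  0.8 -1. ] w 0.0252
turn 0.0 before-turn shift [-0.0017  0.0017  0.048 ] after-turn shift [-0.0017  0.0017  0.048 ]
[-0.0023  0.002  -1.    ]
```

Request:
arm_command --plan "0 0.0015 0.02 0;0 0 0.015 0;0 0 0.007 0;0 0 0.002 0;0 0 0.0015 0;0 0 0.001 0;0 0 0.001 0;0 0 0 0"

```text
clock: 14.62
tcp_pos: [0.5812, -0.3395, 0.0409]
orientation: [2.575, 1.799, 0.0]
contact_force: [0.6, 0.6, -0.6]
grip_width: 0.0255
gripper_force: 29.9
```

Request:
arm_command --plan "0 0 0.001 0;0 0 0.001 0;0 0 0 0;0 0 0 0"

```text
clock: 15.12
tcp_pos: [0.5813, -0.3395, 0.0393]
orientation: [2.575, 1.8, 0.0]
contact_force: [-0.9, 1.6, 4.7]
grip_width: 0.0253
gripper_force: 30.6
```

Request:
arm_command --plan "0 0 0 0;0 0 0 0;0 0 0 0;0 0 0 0;0 0 -0.01 0;0 0 -0.03 0;0 0 -0.04 0;0 0 -0.05 0" --hand -0.2

```text
clock: 16.12
tcp_pos: [0.5806, -0.3392, 0.1699]
orientation: [-2.574, -1.799, 0.001]
contact_force: [-0.1, 0.0, 0.1]
grip_width: 0.0511
gripper_force: 0.0
```

Request:
arm_command --plan "0.0411 -0.0167 0 0;0.0411 -0.0167 0 0;0.0411 -0.0167 0 0;0.0411 -0.0167 0 0;0.0411 -0.0167 0 0;0.0411 -0.0167 0 0;0.0411 -0.0167 0 0;0.0411 -0.0167 0 0;0.0411 -0.0167 0 0;0.0411 -0.0167 0 0;0.0411 -0.0167 0 0;0.0411 -0.0167 0 0;0 0 0 9.7;0 0 0 9.7;0 0 0 9.7;0 0 0 9.7;0 0 0 9.7;0 0 0 9.7;0 0 0 0" --hand -1

```text
clock: 18.5
tcp_pos: [0.5626, 0.1927, 0.1693]
orientation: [-3.125, -0.323, -0.001]
contact_force: [0.2, -0.1, 0.2]
grip_width: 0.0853
gripper_force: 0.0
```

```bash
python3 -c "
from h import *
go(.562,.193,.0745,-78.2)
p,d=snap('top');cv2.imwrite('pics/t3.png',cv2.resize(p[130:240,330:500],None,fx=4,fy=4)[:,:,::-1]);W=world('top',d)
for m,c,a in blobs(p,(8,70,50),(25,255,255),(402,147,480,224),40):
    P=W[m];P=P[np.linalg.norm(P-np.median(P,0),axis=1)<.1];print(a,c.round(1),P.mean(0).round(3),np.percentile(P[:,2],[5,25,50,75,95]).round(3))
    Q=P[P[:,2]>.031];len(Q)>20 and print(rect(Q))
"
```

```text
t 18.5 tcp [0.5626 0.1927 0.1693] yang -78.21 q7 -1.5 q [-0.87  0.48  0.58  1.86 -0.33  0.9  -1.5 ] F [ 0.2 -0.1  0.2] w 0.0853
turn -0.01 before-turn shift [-0.0006 -0.0004  0.0948] after-turn shift [-0.0006 -0.0004  0.0948]
1046 [443.5 180.7] [ 0.545 -0.329  0.025] [0.004 0.019 0.022 0.036 0.041]
(array([ 580.1, -341.2]), array([129.8,  28. ]), 69.9)
```

View pics/t3.png

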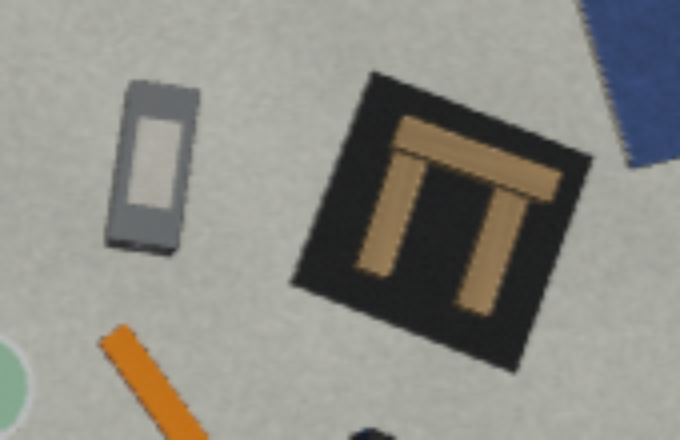

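The first upper slat lies square across the pair, crop (477,158), at about (0.580,-0.341) and 70°. I now repeat this with the second slat.

Request:
arm_command --plan "0 0 0.025 0;0 0 0.025 0;0 0 0.022 0;0 0 0.012 0;0 0 0.007 0;0 0 0.0035 0;0 0 0 0;0 0 0 0" --grip_force 25

```text
clock: 19.55
tcp_pos: [0.5629, 0.1927, 0.0748]
orientation: [-3.125, -0.32, -0.001]
contact_force: [0.7, 0.5, -0.2]
grip_width: 0.0851
gripper_force: 0.0
```

Request:
arm_command --plan "0 0 0 0;0 0 0 0;0 0 0 0;0 0 0 0;0 0 0 0;0 0 0 0;0 0 0 0;0 0 0 0" --hand 1

```text
clock: 20.55
tcp_pos: [0.5626, 0.1925, 0.0745]
orientation: [-3.125, -0.32, -0.0]
contact_force: [-2.1, -0.5, 5.3]
grip_width: 0.0254
gripper_force: 25.4
```

Request:
arm_command --plan "0 0 -0.005 0;0 0 -0.015 0;0 0 -0.03 0;0 0 -0.035 0;0 0 -0.035 0;-0.0027 0.0297 0 0;-0.0027 0.0297 0 0;-0.0027 0.0297 0 0;-0.0027 0.0297 0 0;-0.0027 0.0297 0 0;0 0 0.03 0;0 0 0.03 0;0 0 0 0;0 0 0 0"

```text
clock: 22.3
tcp_pos: [0.5801, 0.0443, 0.1357]
orientation: [3.125, 0.32, 0.002]
contact_force: [-0.2, 0.0, 0.1]
grip_width: 0.0256
gripper_force: 24.8
```

Request:
arm_command --plan "0 0 0.025 0;0 0 0.025 0;0 0 0.02 0;0 0 0.005 0;0 0 0.005 0;0 0 0.004 0;0 0 0.004 0;0 0 0.004 0;0 0 0.004 0;0 0 0.004 0;0 0 0.004 0;0 0 0.004 0;0 0 0.004 0;0 0 0.0025 0;0 0 0.0015 0;0 0 0.001 0;0 0 0 0" --grip_force 20

```text
clock: 24.42
tcp_pos: [0.5793, 0.0444, 0.0172]
orientation: [-3.125, -0.32, 0.0]
contact_force: [1.8, -0.5, 3.2]
grip_width: 0.0255
gripper_force: 26.4
```

Request:
arm_command --plan "0 0 0 0;0 0 0 0;0 0 0 0;0 0 0 0;0 0 0 0" --hand -0.2

```text
clock: 25.05
tcp_pos: [0.5793, 0.0444, 0.0172]
orientation: [-3.125, -0.32, 0.0]
contact_force: [0.0, -1.2, -0.0]
grip_width: 0.0512
gripper_force: 0.0
```

Request:
arm_command --plan "0 0 0.001 0;0 0 0 0;0 0 0 0;0 0 0 0;0 0 0 0;0 0 0 0" --hand 1 --grip_force 30

```text
clock: 25.8
tcp_pos: [0.5794, 0.0444, 0.0163]
orientation: [3.125, 0.32, 0.0]
contact_force: [-0.6, 0.1, 0.3]
grip_width: 0.0254
gripper_force: 30.3
```

```bash
python3 -c "
from h import *
go(.4957,-.3081,.1,-20)
p,d=snap('scene');cv2.imwrite('pics/s4.png',cv2.resize(p[150:250,240:400],None,fx=4,fy=4)[:,:,::-1])
p,d=snap('top');W=world('top',d)
for m,c,a in blobs(p,(8,70,50),(25,255,255),(290,140,345,205)):
        P=W[m];P=P[np.linalg.norm(P-np.median(P,0),axis=1)<.1];print(a,c.round(1),P.mean(0).round(3),np.percentile(P[:,2],[5,25,50,75,95]).round(3),rect(P))
"
```

```text
t 25.8 tcp [0.5794 0.0444 0.0163] yang -78.31 q7 -1.11 q [-0.52  0.68  0.45  1.96 -0.49  0.61 -1.11] F [-0.6  0.1  0.3] w 0.0254
turn -58.31 before-turn shift [-0.1534  0.3282 -0.0837] after-turn shift [-0.3599  0.0419 -0.0837]
```

View pics/s4.png

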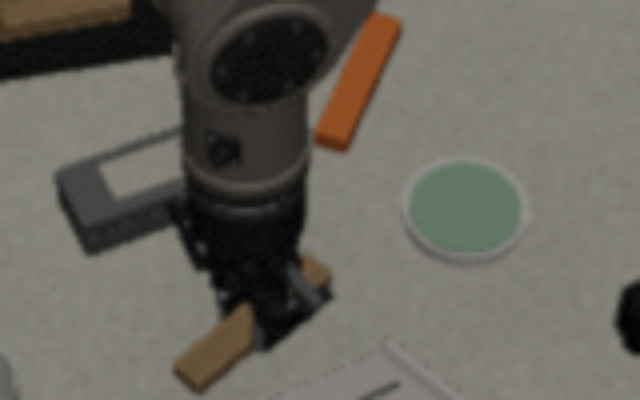

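The second slat is flat on the bench, crop (185,375) to (325,270), and gripped level again.

Request:
arm_command --plan "0 0 -0.01 0;0 0 -0.015 -9.7;0 0 -0.02 -9.7;0 0 -0.025 -9.7;0 0 -0.025 -9.7;0 0 -0.005 -9.7;0 0 0 -9.8;-0.036 0.0042 0 0;-0.036 0.0042 0 0;-0.036 0.0042 0 0;-0.036 0.0042 0 0;-0.036 0.0042 0 0;-0.036 0.0042 0 0;-0.036 0.0042 0 0;-0.036 0.0042 0 0;-0.036 0.0042 0 0;-0.036 0.0042 0 0;0 0 0.02 0;0 0 0.01 0;0 0 0 0"

```text
clock: 28.4
tcp_pos: [0.4954, -0.3073, 0.0858]
orientation: [-2.571, -1.802, 0.001]
contact_force: [-0.3, -0.1, -0.1]
grip_width: 0.0255
gripper_force: 30.2
```

```bash
python3 -c "
from h import *
go(.4957,-.3081,.0393,-20)"
```

```text
t 28.4 tcp [ 0.4954 -0.3073  0.0858] yang -19.95 q7 0.3 q [ 0.23  0.54  0.29  1.92 -0.23  0.71  0.3 ] F [-0.3 -0.1 -0.1] w 0.0255
turn 0.05 before-turn shift [-0.0006  0.0006  0.0465] after-turn shift [-0.0006  0.0006  0.0465]
```

Request:
arm_command --plan "0 0 0.02 0;0 0 0.015 0;0 0 0.008 0;0 0 0.002 0;0 0 0.001 0;0 0 0.001 0;0 0 0.001 0;0 0 0 0;0 0 0 0"

```text
clock: 29.52
tcp_pos: [0.4957, -0.3083, 0.0384]
orientation: [2.574, 1.802, 0.0]
contact_force: [-0.4, -0.1, 0.5]
grip_width: 0.0255
gripper_force: 30.2
```

Request:
arm_command --plan "0 0 0.001 0;0 0 0.001 0;0 0 0 0;0 0 0 0"

```text
clock: 30.02
tcp_pos: [0.4958, -0.3083, 0.0372]
orientation: [-2.574, -1.802, -0.001]
contact_force: [-1.9, 2.6, 10.0]
grip_width: 0.025
gripper_force: 31.4
```

Request:
arm_command --plan "0 0 0 0;0 0 0 0;0 0 0 0;0 0 0 0;0 0 -0.01 0;0 0 -0.03 0;0 0 -0.04 0;0 0 -0.04 0" --hand -0.2

```text
clock: 31.02
tcp_pos: [0.4955, -0.3083, 0.158]
orientation: [2.574, 1.801, 0.0]
contact_force: [-0.4, -0.7, -0.0]
grip_width: 0.0513
gripper_force: 0.0
```

Request:
arm_command --plan "0.0331 -0.0003 0 0;0.0331 -0.0003 0 0;0.0331 -0.0003 0 0;0.0331 -0.0003 0 0;0.0331 -0.0003 0 0;0.0331 -0.0003 0 0;0.0331 -0.0003 0 0;0 0 0 9.9;0 0 0 9.9;0 0 0 9.9;0 0 0 9.9;0 0 0 9.9;0 0 0 9.9;0 0 0 9.9;0 0 0 9.9;0 0 0 0" --hand -1

```text
clock: 33.02
tcp_pos: [0.5731, -0.0896, 0.1567]
orientation: [3.132, -0.249, 0.0]
contact_force: [0.3, -0.2, 0.8]
grip_width: 0.0856
gripper_force: 0.0
```

```bash
python3 -c "
from h import *
go(.573,-.09,.025,-98.8)
for n,b in(('scene',(215,120,285,172)),('top',(402,147,480,224))):
  p,d=snap(n);W=world(n,d)
  if n=='top':cv2.imwrite('pics/t5.png',cv2.resize(p[130:240,330:500],None,fx=4,fy=4)[:,:,::-1])
  for m,c,a in blobs(p,(8,70,50),(25,255,255),b,40):
    P=W[m];P=P[np.linalg.norm(P-np.median(P,0),axis=1)<.12]
    for q in ((P[:,2]>.033),(P[:,2]>.015)&(P[:,2]<.025)):
      Q=P[q];h=(Q[:,:2]-[.538,-.3235])@np.array([.94,-.342]);
      for g in(h>0,h<0):
        if g.sum()>20:print(n,g.sum(),np.median(Q[g],0).round(4),rect(Q[g]))
"
```

```text
t 33.02 tcp [ 0.5731 -0.0896  0.1567] yang -99.1 q7 -1.34 q [-0.43  0.49  0.63  1.9  -0.37  0.87 -1.34] F [ 0.3 -0.2  0.8] w 0.0856
turn -0.3 before-turn shift [-1.000e-04  4.000e-04  1.317e-01] after-turn shift [-1.000e-04  4.000e-04  1.317e-01]
scene 264 [ 0.5839 -0.3344  0.0406] (array([ 582.6, -337.8]), array([131.1,  25.7]), 69.9)
scene 49 [ 0.5158 -0.279   0.0405] (array([ 504.7, -309.7]), array([125.3,  10.2]), 70.4)
scene 184 [ 0.5602 -0.3096  0.0212] (array([ 569.1, -334.6]), array([119.4,  65.8]), 69.1)
scene 131 [ 0.5259 -0.2905  0.0218] (array([ 523.4, -315.2]), array([113.6,  39.4]), 74.7)
top 345 [ 0.5787 -0.3419  0.0387] (array([ 579. , -341.4]), array([129. ,  28.1]), 70.1)
top 348 [ 0.4935 -0.3106  0.0386] (array([ 493.7, -310.8]), array([131.1,  27.4]), 70.1)
top 180 [ 0.5551 -0.3216  0.0207] (array([ 568.6, -333.5]), array([120.2,  63.5]), 69.6)
top 186 [ 0.5137 -0.3295  0.0206] (array([ 505.5, -315.1]), array([117.3,  66.3]), 70.0)
```

View pics/t5.png

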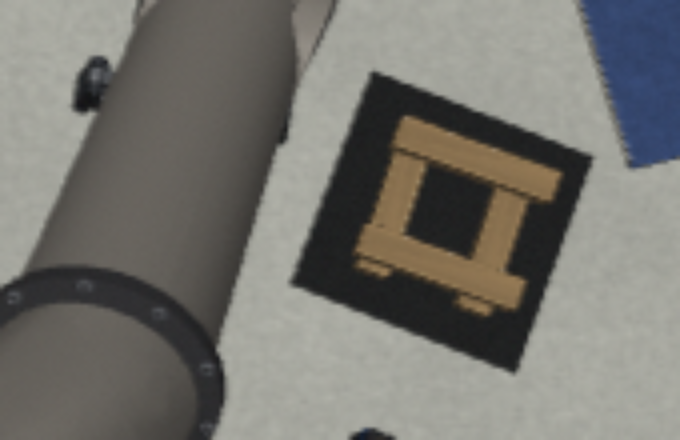

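Both upper slats lie parallel at 70°, crop (477,158) and (440,268), with their tops at about 39 mm. Next I take the box.

Request:
arm_command --plan "0 0 0.03 -0.3;0 0 0.03 0;0 0 0.03 0;0 0 0.02 0;0 0 0.013 0;0 0 0.006 0;0 0 0.003 0;0 0 0 0" --grip_force 40

```text
clock: 34.12
tcp_pos: [0.5733, -0.0899, 0.0247]
orientation: [-3.132, 0.244, -0.001]
contact_force: [0.1, -0.1, -0.8]
grip_width: 0.0852
gripper_force: 0.0
```

Request:
arm_command --plan "0 0 0 0;0 0 0 0;0 0 0 0;0 0 0 0;0 0 0 0;0 0 0 0" --hand 1

```text
clock: 34.88
tcp_pos: [0.5734, -0.0899, 0.0248]
orientation: [-3.132, 0.244, -0.001]
contact_force: [-1.6, 0.1, 6.3]
grip_width: 0.0552
gripper_force: 44.0
```

Request:
arm_command --plan "0 0 -0.005 0;0 0 -0.015 0;0 0 -0.03 0;0 0 -0.03 0;0 0 -0.02 0;0 0 0 5.6;0 0 0 5.6;0 0 0 0"

```text
clock: 35.88
tcp_pos: [0.5727, -0.0896, 0.1244]
orientation: [3.093, -0.547, -0.001]
contact_force: [-0.1, 0.0, -3.1]
grip_width: 0.0555
gripper_force: 43.3
```

```bash
python3 -c "
from h import *
go(.5375,-.324,.1,-110)"
```

```text
t 35.88 tcp [ 0.5727 -0.0896  0.1244] yang -110.05 q7 -1.46 q [-0.44  0.55  0.66  1.93 -0.45  0.82 -1.46] F [-0.1  0.  -3.1] w 0.0555
turn -0.05 before-turn shift [0.0473 0.2323 0.0244] after-turn shift [0.0471 0.2323 0.0244]
```

Request:
arm_command --plan "0.0059 0.029 0 0;0.0059 0.029 0 0;0.0059 0.029 0 0;0.0059 0.029 0 0;0.0059 0.029 0 0;0.0059 0.029 0 0;0.0059 0.029 0 0;0.0059 0.029 0 0;0 0 0.02 0;0 0 0.02 0;0 0 0.01 0;0 0 0 0;0 0 0 0"

```text
clock: 37.5
tcp_pos: [0.538, -0.3238, 0.0746]
orientation: [3.093, -0.547, 0.001]
contact_force: [0.4, -0.7, -2.7]
grip_width: 0.0553
gripper_force: 43.3
```

```bash
python3 -c "
from h import *
go(.5375,-.324,.0638,-110)"
```

```text
t 37.5 tcp [ 0.538  -0.3238  0.0746] yang -110.06 q7 -1.04 q [ 0.02  0.68  0.59  1.83 -0.51  0.79 -1.04] F [ 0.4 -0.7 -2.7] w 0.0553
turn -0.06 before-turn shift [-0.0004  0.0004  0.0108] after-turn shift [-0.0004  0.0004  0.0108]
```

Request:
arm_command --plan "0 0 0.005 0;0 0 0.002 0;0 0 0.001 0;0 0 0.001 0;0 0 0.001 0;0 0 0 0;0 0 0 0"

```text
clock: 38.38
tcp_pos: [0.5376, -0.3239, 0.0643]
orientation: [-3.093, 0.548, -0.0]
contact_force: [0.2, -0.1, -3.2]
grip_width: 0.0552
gripper_force: 43.3
```

Request:
arm_command --plan "0 0 0.001 0;0 0 0.001 0;0 0 0 0;0 0 0 0"

```text
clock: 38.88
tcp_pos: [0.5377, -0.324, 0.0639]
orientation: [-3.092, 0.548, -0.001]
contact_force: [-4.6, 3.4, 10.9]
grip_width: 0.0549
gripper_force: 45.0
```

Request:
arm_command --plan "0 0 0 0;0 0 0 0;0 0 0 0;0 0 0 0;0 0 0 0;0 0 0 0;0 0 -0.01 0;0 0 -0.03 0;0 0 -0.04 0;0 0 -0.04 0;0 -0.05 0 0;0 -0.05 0 0;0 -0.05 0 0;0 -0.05 0 0;0 -0.05 0 0;0 0 0 0" --hand -1

```text
clock: 40.88
tcp_pos: [0.6253, -0.0831, 0.1824]
orientation: [-3.093, 0.535, -0.0]
contact_force: [0.1, -0.1, 1.0]
grip_width: 0.0852
gripper_force: 0.0
```

```bash
python3 -c "
from h import *
p,d=snap('scene');cv2.imwrite('pics/s6.png',cv2.resize(p[80:330,120:440],None,fx=2.4,fy=2.4)[:,:,::-1])
p,d=snap('top');W=world('top',d);w=W[147:224,402:480].reshape(-1,3);T=w[(w[:,2]>.06)&(w[:,2]<.1)];print(len(T),np.percentile(T[:,2],[5,50,95]),rect(T[T[:,2]>.074]))
cv2.imwrite('pics/t6.png',cv2.resize(p[130:240,330:500],None,fx=4,fy=4)[:,:,::-1])
"
```

```text
835 [0.07109043 0.07827571 0.08320832] (array([ 536.7, -323.1]), array([131.4,  56.7]), -19.3)
```

View pics/s6.png

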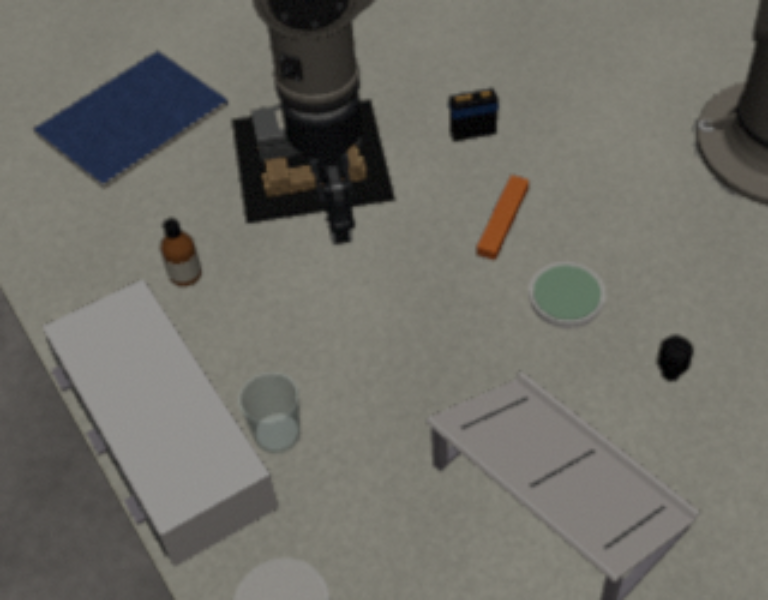

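View pics/t6.png

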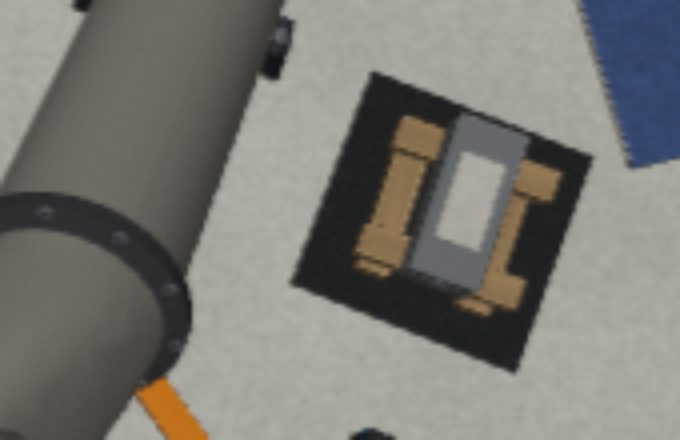

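The box, crop (470,200), sits centred and square on both upper slats at (0.537,-0.323), with its top at 78 mm. The bystanders stand as before and the gripper is clear.

```bash
python3 -c "
from bench import ticket
print(ticket.hand_in())"
```

```text
the job is handed in; nothing more can be done
None
```

I finished the riser and handed it in at about 41 s of robot time: both slats lie flat and square across the lower pair, with the grey box centred on top (checked in the last top view; no verdict was returned).

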